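# New cell for the braai igniter

## Task

The gas is off and the braai's igniter box needs a new cell: take the slim round cell (the thinnest of the three) out of the spares tray, lay it in the box's open cradle with its copper end towards the parked cover, let go, and slide the cover fully shut over it. Then test the igniter: press the plunger all the way down to its stop and hold it there for a second, let it come right up, then press it to its stop and hold it for a second again, and let it up. Leave the other two cells in the tray and leave the mug and the sauce bottle standing where they are.

Things in the scene. Friction and masses are not known exactly. Their poses are not given: they have to be found in the camera images.
- igniter: Igniter box, fixed: grey flat base 200 (x) x 150 (y) x 15 mm high; origin at the centre of its underside; its +x end is the far one from the robot. On it: the open cradle (centre x -50, y -32 mm), the aluminium hood-shaped cover parked towards +x of it, the black mushroom plunger (x 0, y +55 mm), copper contact at the cradle's +x stop. Nothing else within 55 mm in y of the cradle.
- cradle (a point): Centre of the cell when seated, 28 mm above the shelf; axes as the igniter box. The cell lies along x in two black V saddles, 8 mm long, 21 mm either side of this point along x (34 mm free between, for the fingers), 20 mm wide, tops 27 mm above the shelf; they centre it across y. End stops, tops 34 mm up, leave 62 mm for the 50.5 mm cell. Base surface 15 mm up.
- cover (a joint): Sliding cover of the battery cradle, an aluminium hood 84 (x) x 70 (y) mm, its top 45 mm above the shelf, that slides along the box's x. Value in m: 0 = fully shut over the cradle, up to 0.10 = fully open (towards the box's +x). Slides with about 1.5 N and stays where it is left.
- cover_rib (a point): Centre of the top of the black thumb rib on the cover, 61 mm above the shelf; the rib is 10 mm thick along the box's x, 44 mm long along y and 16 mm high, in the middle of the cover. Push it from its far side or pinch it.
- plunger (a joint): Igniter plunger, in m: 0 = up, 0.018 = down at its stop. Spring: about 2 N at the top, 8 N at the stop; it springs up by itself.
- plunger_top (a point): Centre of the top of the round black plunger head (40 mm across, 8 mm thick), 63 mm above the shelf when up, 45 mm when at its stop; it moves with the head.
- tray: White plastic spares tray, fixed: 216 (its x) x 140 (its y) x 26 mm high, walls and floor 4 mm; origin at the centre of its underside. Two walls across split it along x into three compartments, each 67 x 132 mm inside, centred at x -71, 0 and +71 mm. One cell lies in each, in any order.
- aa_cell: The slim cell: a lying cylinder 14.5 mm across and 50.5 mm long, black with one copper end, about 24 g; origin at its centre, x along its axis towards the copper end (it can roll about x). It starts with x roughly along the tray's +x.
- aa_copper_end (a point): Centre of the slim cell's copper end, 25 mm from its centre; the copper band is 17 mm long and has a small steel button.
- c_cell: Thick round cell, a lying cylinder 26 mm across and 50 mm long, black with a copper end; origin at its centre. Stays in the tray.
- block_cell: Block-shaped cell, 48 x 26.5 x 17.5 mm, black with a copper end; origin at the centre of its underside. Stays in the tray.
- mug: Blue ceramic mug, 80 mm across, 92 mm high; origin at the centre of its underside. Bystander.
- bottle: Sauce bottle with a white flip-top lid, 62 mm across, 160 mm high; origin at the centre of its underside. Bystander.
Not all that is in view belongs to the job. Leave any pink look-alike of the block_cell alone.

How it is judged:
By the outcome, as a careful person would: the job done as asked, in the order asked, and still so for the second after the job is handed in, with the robot touching nothing.
It also fails if it takes over 56 s, if anything falls off the work surface, if the arm or the gripper's body presses on something with over 40 N, if the wrist force passes 120 N, or if a joint passes its speed limit or range.

## Robot

A 6-joint arm with a two-finger parallel gripper is mounted at the origin on the work surface. World frame = base frame: x ahead of the robot, y to its left, z up, the work surface at z = 0. Lengths are in m, angles in rad, forces in N, time in s.
With the tool pointing down it reaches from about 0.275 to 0.85 m from the base axis. Payload 19 kg.
Tool frame: the origin (TCP) lies at the centre of the arm's flange, where the gripper is bolted on; the fingertips stand 173 mm ahead of it and the grasp point (between the pads) lies 155 mm ahead of it (tcp_to_grasp is the z of the grasp point in the tool frame, in m); z points along the fingers, y is the line along which they close (so a half turn about z gives the same grasp; the last joint's range is limited). The gripper opens to 85 mm and grips with 20 to 120 N. Pads are 22 mm wide; open, the fingers measure 114 mm over their backs; the gripper's body (76 mm by 85 mm) begins 54 mm behind the grasp point. The pads swing forward as they close: fully open they stand 13 mm farther back than shut.
Start: joints at [-1.253, 0.15, 1.437, -0, 1.554, -0.134], TCP at [0.251, -0.517, 0.405] pointing down, gripper open.
Joint ranges: [-2.8, 2.8], [-0.68, 2.1], [0.12, 2.68], [-1.39, 4.53], [0.16, 2.79], [-2.81, 2.81]. Speed limits (rad/s): [1.89, 1.89, 2.22, 3.01, 3.01, 3.01].

## Interface

Orientations are given as a rotation vector (axis times angle).
In Python, from station import * gives the robot as it stands. The module is installed in compiled form; this text tells all that it offers.
- The arm moves only by the shell command python3 -m creep 'ROWS'. ROWS is JSON, a list of rows, each a list of 3 entries, a list of its own where there are three numbers: the shift along the tool's x, y, z as a fraction of full scale, then the turn about the tool's z as a fraction of full scale, then the opening, from 0 (shut) to 1 (fully open). A call has 1 to 20 rows; each row is the pose to reach, as a shift and turn from the pose commanded when the call began, along the tool's axes at that moment; what a row does not reach only later rows make up. Full scale, the value 1, is 0.5 m for a shift and 0.5 rad for a turn. A row lasts 1/12 s, in which the tool goes at most 41.7 mm and 7.16 degrees, less where a joint would pass 70% of its speed; a pose out of reach is approached as far as the arm can. A call with a number of a shift or a turn outside -1 to 1 is refused whole. A call with a gripper value outside its range is refused whole. The fingers move at their own pace and stop on an object; the grip force is fixed at half the most. Time passes only in rows, so rows that repeat a pose let the fingers close. It gives the time, the measured TCP pose, the force, the opening and the grip force at its end, in the units of the state.
- get_obs(): the state, without advancing time (a new reading comes with each control period).
- read_camera(name): name is "scene" or "top" or "wrist"; returns (picture, depth): 400x640x3 uint8, red, green, blue; 400x640 float32, m along the optical axis (not along the pixel's ray), 0 where there is no reading.
- camera_model(name): a dict with "fx", "fy", "cx", "cy" (pixels), "dist_coeffs" ([k1, k2, p1, p2, k3] as OpenCV has them; the pictures are not rectified), "R" (3x3) and "t" (3): a world point X has camera coordinates R X + t. Camera axes: x right, y down, z forward; pixel columns grow to the right and rows downward; lengths in m; the calibration is good to about 2 mm. A picture is of the moment at which its call begins: read the wrist's pose just before it. camera_model takes no time and is no camera call; for the wrist camera it gives the pose at the moment of the call.
- hand_in(): hands the job in; it is judged then, once.
The state is a dict: "time": time; "joints": joint angles; "joint_velocities": joint speeds; "effort": joint torques, N m; "ee_pos": TCP position; "tool_rot": TCP orientation; "wrist_force": force on the tool from outside, world axes, zero at the start; "torque": the same for the moment, N m; "finger_gap": opening from 0.0 (shut) to 1.0 (fully open); "finger_force": force on a finger pad.
Only numpy, scipy, OpenCV 4.12 (cv2) and the standard library are available. Lean on these libraries where they do the work, as an engineer would, in place of code of your own. Each camera call takes 0.05 s, during which the arm holds its last target. There are 200 camera calls.

## Working session

There is one attempt and no reset: what is moved stays moved. The work goes in short steps, Python scripts to look and compute and a shell command to move; the robot and the scene stay as the last step left them, time stands still between calls to the robot, and variables do not carry over. Pictures are saved under pics/ and viewed, at most 10 in all, crops included, and the job is handed in when it is done.

```bash
mkdir -p pics; cat > h.py <<'E'
from station import *
import numpy as np, cv2
def cap(n,name):
    m=camera_model(n); p,d=read_camera(n)
    cv2.imwrite(f'pics/{name}.png',p[:,:,::-1]); np.savez(f'pics/{name}.npz',p=p,d=d,**{k:np.array(v) for k,v in m.items()})
def load(name): return np.load(f'pics/{name}.npz')
def K(m): return np.array([[m['fx'],0,m['cx']],[0,m['fy'],m['cy']],[0,0,1]],float)
def und(m,uv): return cv2.undistortPoints(np.array(uv,float).reshape(-1,1,2),K(m),m['dist_coeffs']).reshape(-1,2)
def cloud(m):
    d=m['d']; h,w=d.shape; v,u=np.mgrid[:h,:w]
    n=und(m,np.stack([u,v],-1)).reshape(h,w,2)
    c=np.dstack([n*d[...,None],d]); X=(c-m['t'])@m['R']; X[d==0]=np.nan; return X
def ray(m,uv,z):
    n=und(m,uv); r=np.c_[n,np.ones(len(n))]@m['R']; o=-m['R'].T@m['t']
    return o+r*((z-o[2])/r[:,2])[:,None]
def tri(m1,a,m2,b):
    A=[];B=[]
    for m,uv in((m1,a),(m2,b)):
        x,y=und(m,[uv])[0]; R,t=m['R'],m['t']
        for q,i in((x,0),(y,1)): A.append(q*R[2]-R[i]);B.append(t[i]-q*t[2])
    return np.linalg.lstsq(np.array(A),np.array(B),rcond=None)[0]
E
python3 - <<'E'
from h import *
for n in('scene','top','wrist'): cap(n,n+'0')
m=camera_model('top');print(-np.array(m['R']).T@m['t'],m['R'])
o=get_obs();print(o['time'],o['tool_rot'],o['finger_gap'])
E
```

```text
[ 0.31613758 -0.01903062  1.25734207] [[ 0.01291019 -0.9999159  -0.00123178]
 [-0.98324729 -0.01247096 -0.18184953]
 [ 0.18181887  0.00355886 -0.9833256 ]]
0.15 [-3.06090233e+00 -7.03509444e-01  1.11308647e-04] 0.9997646947797815
```

View pics/top0.png

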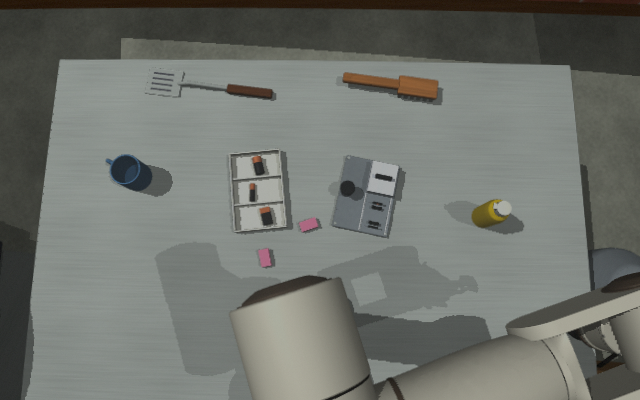

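View pics/scene0.png

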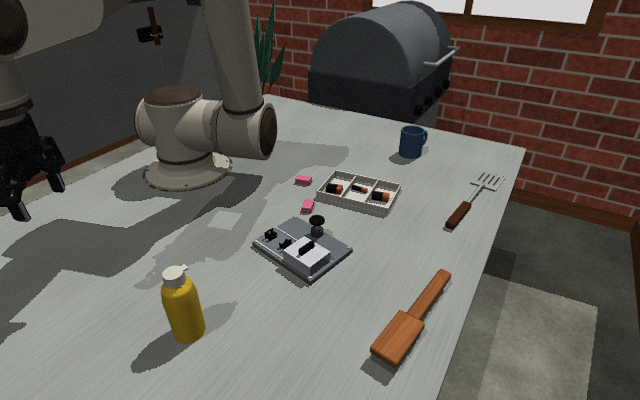

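The top view shows the tray around (258,190) with cells at (258,165), (252,191) and (266,215). The box is around (367,195), with its cradle at about (376,215), cover at (383,178) and plunger at (348,188). The pink look-alikes at (308,225) and (265,257) are not to be touched. The middle cell (252,191) looks thinnest, so I'll confirm that in an enlarged crop.

```bash
python3 - <<'E'
from h import *
m=load('top0'); X=cloud(m); p=m['p']
c=p[145:245,225:405][:,:,::-1]; cv2.imwrite('pics/crop0.png',cv2.resize(c,(792,440),interpolation=cv2.INTER_CUBIC))
for n,uv in dict(c1=(258,165),c2=(252,191),c3=(266,215),plung=(348,188),cover=(383,170),rib=(383,178),base=(355,215)).items(): print(n,X[uv[1],uv[0]].round(4))
# tray & box as point clusters
Z=X[...,2]; x,y=X[...,0],X[...,1]
print('table',np.nanmedian(Z[240:300,100:150]))
for n,(r0,r1,c0,c1,zl,zh) in dict(tray=(140,245,220,295,.017,.035),box=(145,245,325,408,.008,.022)).items():
    q=X[r0:r1,c0:c1].reshape(-1,3); q=q[(q[:,2]>zl)&(q[:,2]<zh)]
    print(n,len(q),cv2.minAreaRect((q[:,:2]*1000).astype(np.float32)),np.median(q[:,2]))
E
```

```text
c1 [0.6265 0.1474 0.0311]
c2 [0.5568 0.1621 0.022 ]
c3 [0.4926 0.1226 0.0197]
plung [ 0.5595 -0.0927  0.0647]
cover [ 0.6134 -0.1868  0.0453]
rib [ 0.5883 -0.1845  0.06  ]
base [ 0.4957 -0.1143  0.0194]
table 0.0011282806628732122
tray 1068 ((561.4222412109375, 149.7598876953125), (217.65843200683594, 140.7088165283203), 6.378737449645996) 0.02438983454303424
box 2920 ((557.8551635742188, -145.05003356933594), (167.55897521972656, 264.4942932128906), 73.79676055908203) 0.015221604888877454
```

View pics/crop0.png

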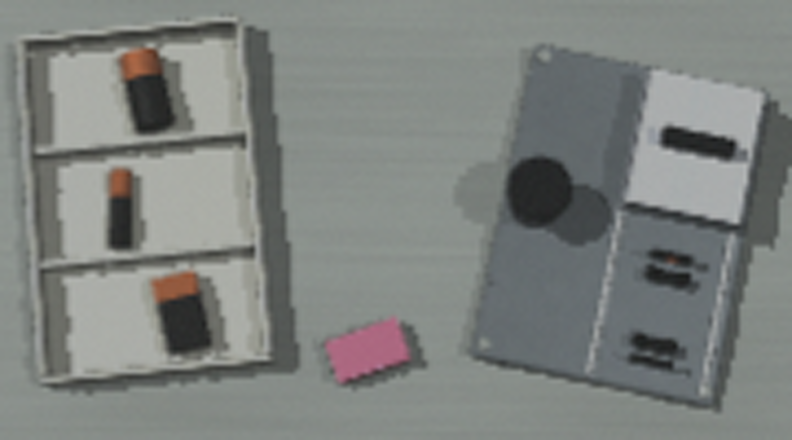

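Candidates, in full-image pixels: the thick round cell at (258,165), the slim cell at (252,191) and the block cell at (266,215). The crop confirms that the middle one, (252,191), is the narrowest. Its copper end points to +x (up), so it needs no flip. Next I'll get rough poses and plan the wrist view.

```bash
python3 - <<'E'
from h import *
from scipy.spatial.transform import Rotation as Ro
m=load('top0')
f=lambda l:[(225+(u+.5)/4.4-.5,145+(v+.5)/4.4-.5) for u,v in l]
b=ray(m,f([(530,42),(765,92),(718,408),(472,355)]),.015);print('box',b.round(4),b.mean(0).round(4),np.linalg.norm(b-np.roll(b,1,0),axis=1))
print('yaw',np.degrees(np.arctan2(*(b[0]-b[3])[[1,0]])),np.degrees(np.arctan2(*(b[1]-b[2])[[1,0]])))
s=ray(m,f([(120,168),(120,248)]),.013);print('slim',s.round(4))
pl=ray(m,f([(541,192)]),.063);print('plunger',pl.round(4))
rb=ray(m,f([(698,143)]),.061);print('rib',rb.round(4))
o=get_obs();R=Ro.from_rotvec(o['tool_rot']).as_matrix();print('tool',R.round(3),o['ee_pos'])
w=load('wrist0');C=-w['R'].T@w['t'];print('cam in tool',R.T@(C-o['ee_pos']),(R.T@w['R'].T).round(3),w['fx'])
E
```

```text
box [[ 0.6641 -0.0877  0.015 ]
 [ 0.634  -0.2335  0.015 ]
 [ 0.4376 -0.2015  0.015 ]
 [ 0.4679 -0.0531  0.015 ]] [ 0.5509 -0.1439  0.015 ] [0.19920587 0.14884101 0.19896843 0.1515094 ]
yaw -10.009647328379057 -9.238888584713946
slim [[0.5812 0.1646 0.013 ]
 [0.5312 0.1627 0.013 ]]
plunger [[ 0.5592 -0.0917  0.063 ]]
rib [[ 0.5905 -0.1851  0.061 ]]
tool [[ 0.9    0.437 -0.   ]
 [ 0.437 -0.9    0.001]
 [ 0.    -0.001 -1.   ]] [ 0.25102193 -0.51729258  0.40424545]
cam in tool [ 0.0664247  -0.00146421  0.02964896] [[-0.    -0.965 -0.262]
 [ 1.    -0.    -0.001]
 [ 0.001 -0.262  0.965]] 302.5147355972575
```

```bash
python3 -m creep '[[[0.77,-0.44,0.02],0.834,0.5],[[0.77,-0.44,0.02],0.834,0.5],[[0.77,-0.44,0.02],0.834,0.5],[[0.77,-0.44,0.02],0.834,0.5],[[0.77,-0.44,0.02],0.834,0.5],[[0.77,-0.44,0.02],0.834,0.5],[[0.77,-0.44,0.02],0.834,0.5],[[0.77,-0.44,0.02],0.834,0.5],[[0.77,-0.44,0.02],0.834,0.5],[[0.77,-0.44,0.02],0.834,0.5],[[0.77,-0.44,0.02],0.834,0.5],[[0.77,-0.44,0.02],0.834,0.5],[[0.77,-0.44,0.02],0.834,0.5],[[0.77,-0.44,0.02],0.834,0.5]]' && python3 - <<'E'
from h import *
cap('wrist','w1');o=get_obs();print(o['time'],o['joints'],o['ee_pos'],o['tool_rot'],o['finger_gap'])
E
```

```text
time: 1.32
ee_pos: [0.5013, -0.1513, 0.3945]
tool_rot: [-3.141, -0.056, 0.001]
wrist_force: [-0.1, -0.0, 0.7]
finger_gap: 0.499
finger_force: 0.0
1.3667 [-4.41448624e-01  4.67960565e-02  1.57126163e+00 -1.54221295e-04
  1.52395511e+00  1.09506812e+00] [ 0.50103664 -0.15184779  0.39455785] [-3.14108308e+00 -5.38541716e-02  6.98885310e-04] 0.4996086848252829
```

View pics/w1.png

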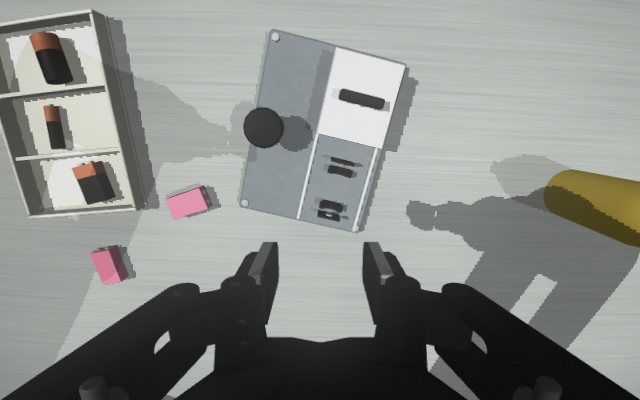

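The box is fully visible, with corners at about (270,30), (408,65), (355,233) and (240,205). The saddles are at (340,165) and (330,210), and the slim cell is at (54,127). I'll move over the cell for the second view.

```bash
python3 -m creep '[[[0.132,-0.627,0.19],0,0.5],[[0.132,-0.627,0.19],0,0.5],[[0.132,-0.627,0.19],0,0.5],[[0.132,-0.627,0.19],0,0.5],[[0.132,-0.627,0.19],0,0.5],[[0.132,-0.627,0.19],0,0.5],[[0.132,-0.627,0.19],0,0.5],[[0.132,-0.627,0.19],0,0.5],[[0.132,-0.627,0.19],0,0.5],[[0.132,-0.627,0.19],0,0.5],[[0.132,-0.627,0.19],0,0.5]]' && python3 - <<'E'
from h import *
cap('wrist','w2');o=get_obs();print(o['time'],o['joints'],o['ee_pos'],o['tool_rot'],o['finger_gap'])
E
```

```text
time: 2.28
ee_pos: [0.5566, 0.1632, 0.2998]
tool_rot: [3.141, 0.053, -0.0]
wrist_force: [-0.2, -0.8, -0.6]
finger_gap: 0.501
finger_force: 0.0
2.3333 [ 1.51782769e-01  2.16792680e-01  1.57404465e+00 -2.22688250e-04
  1.35041176e+00  1.68944482e+00] [0.55659047 0.16279609 0.30009966] [3.14099122e+00 5.21184134e-02 5.80732717e-04] 0.4996052301822745
```

View pics/w2.png

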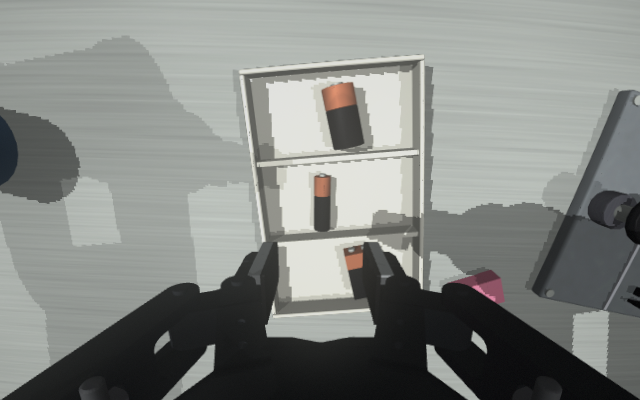

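w2 shows the slim cell upright at (322,203), with its copper end up at (322,176). The thick cell is at (343,115) and the block at (355,272). I'll compute the cell and box positions now.

```bash
python3 - <<'E'
from h import *
w1,w2,tp=load('w1'),load('w2'),load('top0')
def blob(m,r0,r1,c0,c1):
    p=m['p'][r0:r1,c0:c1].astype(int); X=cloud(m)[r0:r1,c0:c1]
    k=(p.max(2)-p.min(2)>50)|(p.max(2)<75)
    n,l,s,c=cv2.connectedComponentsWithStats(k.astype(np.uint8)); i=1+np.argmax(s[1:,4]); return l==i,X,c[i]+[c0,r0],s[i]
for nm,m,b in(('w2',w2,(168,234,305,340)),('w1',w1,(100,153,40,68))):
    k,X,c,s=blob(m,*b); q=X[k]; top=q[q[:,2]>np.nanmax(q[:,2])-.006]
    r=cv2.minAreaRect((q[:,:2]*1000).astype(np.float32))
    print(nm,c,s,r,'zmax',np.nanpercentile(q[:,2],95),'topmean',top.mean(0)); 
    vx=cv2.fitLine(top[:,:2].astype(np.float32),2,0,.01,.01).ravel();print('yaw',np.degrees(np.arctan2(vx[1],vx[0])))
    globals()['c_'+nm]=c
print('tri cell',tri(w1,c_w1,w2,c_w2), 'ray z.015',ray(w2,[c_w2],.015))
X=cloud(w1);q=X.reshape(-1,3)
def sel(x0,x1,y0,y1,z0,z1): return q[(q[:,0]>x0)&(q[:,0]<x1)&(q[:,1]>y0)&(q[:,1]<y1)&(q[:,2]>z0)&(q[:,2]<z1)]
for n,s in dict(box=sel(.40,.70,-.27,-.03,.010,.08),cover=sel(.5,.68,-.27,-.10,.04,.05),rib=sel(.5,.68,-.27,-.10,.055,.07),plung=sel(.5,.62,-.13,-.05,.058,.07)).items():
    print(n,len(s),cv2.minAreaRect((s[:,:2]*1000).astype(np.float32)),np.median(s[:,2]),s.mean(0).round(4))
sd=sel(.44,.56,-.22,-.12,.022,.04);print('saddle pts',len(sd),sd.mean(0))
print('plunger tri',tri(w1,(263,128),tp,(347.4,188.2)))
E
```

```text
w2 [321.62768817 203.99731183] [ 10   9  15  54 744] ((555.595947265625, 162.81956481933594), (47.23294448852539, 11.444964408874512), 15.254027366638184) zmax 0.0200887659126169 topmean [0.55492299 0.16331013 0.01850302]
yaw 2.4156103
w1 [ 54.32592593 128.3037037 ] [  3   6  23  43 540] ((555.1683349609375, 161.15586853027344), (47.51632308959961, 10.481627464294434), 11.775907516479492) zmax 0.02034295145068297 topmean [0.55373103 0.16090957 0.01869955]
yaw 3.6325705
tri cell [0.55364521 0.16326688 0.01277118] ray z.015 [[0.55427468 0.16328878 0.015     ]]
box 23786 ((550.2268676757812, -145.26239013671875), (151.03765869140625, 201.25714111328125), 78.71844482421875) 0.01682108620551295 [ 0.5566 -0.1443  0.0271]
cover 5504 ((591.4972534179688, -186.07717895507812), (70.71002960205078, 84.0853042602539), 78.84962463378906) 0.04619530951452393 [ 0.5928 -0.186   0.0462]
rib 799 ((579.2960205078125, -149.49099731445312), (31.924379348754883, 117.19634246826172), 20.813447952270508) 0.06243483961486091 [ 0.5791 -0.1529  0.0625]
plung 1291 ((561.1395874023438, -91.5605697631836), (38.83384704589844, 38.43158721923828), 43.17998123168945) 0.06410995898051483 [ 0.5616 -0.092   0.064 ]
saddle pts 548 [ 0.49407555 -0.16688843  0.02890952]
plunger tri [ 0.56047881 -0.09140643  0.05833057]
```

The poses are consistent:

| Item | Position (m) | Yaw | Check |
|---|---|---|---|
| Box | (0.550, -0.145) | -11.2° | Edges measure 201 x 151 mm |
| Cradle | (0.495, -0.167) | as box | Agrees with the saddle points |
| Plunger | (0.561, -0.091) | – | – |
| Slim cell | (0.5545, 0.163) | 2.4° | Top at 18–20 mm, as expected |

Now I'll grasp the cell.

```bash
python3 -m creep '[[[-0.003,0,0.07],0,0.5],[[-0.003,0,0.14],0,0.5],[[-0.003,0,0.2],0,0.5],[[-0.003,0,0.23],0,0.5],[[-0.003,0,0.244],0,0.5],[[-0.003,0,0.244],0,0.5],[[-0.003,0,0.244],0,0.5],[[-0.003,0,0.244],0,0.1],[[-0.003,0,0.244],0,0],[[-0.003,0,0.244],0,0],[[-0.003,0,0.244],0,0],[[-0.003,0,0.244],0,0],[[-0.003,0,0.244],0,0]]'
```

```text
time: 3.42
ee_pos: [0.5552, 0.1642, 0.179]
tool_rot: [3.141, 0.055, 0.003]
wrist_force: [-1.0, -2.5, 7.5]
finger_gap: 0.144
finger_force: 58.6
```

```bash
python3 -m creep '[[[0,0,-0.02],0,0],[[0,0,-0.05],0,0],[[0,0,-0.1],0,0],[[0,0,-0.16],0,0],[[0,0,-0.22],0,0],[[0,0,-0.22],0,0],[[0,0,-0.22],0,0]]' && python3 - <<'E'
from h import *
cap('wrist','w3');cv2.imwrite('pics/w3c.png',cv2.resize(cv2.imread('pics/w3.png')[130:400,160:480],None,fx=2,fy=2))
E
```

```text
time: 4.0
ee_pos: [0.5551, 0.1644, 0.2903]
tool_rot: [-3.14, -0.055, -0.006]
wrist_force: [0.2, 0.4, -0.2]
finger_gap: 0.139
finger_force: 58.8
```

View pics/w3c.png

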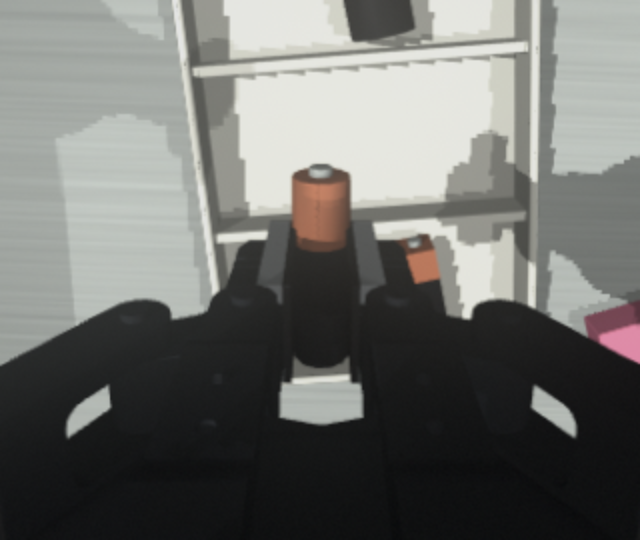

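The cell is held straight with its copper end forward, and the compartment at (350,140) in the crop is empty. I'll measure where it sits in the tool frame.

```bash
python3 - <<'E'
from h import *
from scipy.spatial.transform import Rotation as Ro
m=load('w3');o=get_obs();R=Ro.from_rotvec(o['tool_rot']).as_matrix();print(o['ee_pos'],o['tool_rot'])
X=(cloud(m)-o['ee_pos'])@R
p=m['p'].astype(int);k=(p[...,0]-p[...,2]>40);k[:210]=0;k[258:]=0;k[:,:300]=0;k[:,340:]=0
q=X[k];q=q[q[:,2]<.2];print('copper',len(q),np.nanpercentile(q,[2,50,98],axis=0))
# along centre column
for v in range(208,320,6): print(v,X[v,318:323].mean(0).round(4),p[v,320])
E
```

```text
[0.55475329 0.16431528 0.28857788] [-3.14075128e+00 -5.48177443e-02 -2.10989718e-03]
copper 759 [[ 0.00966905 -0.00819992  0.15699447]
 [ 0.0170234  -0.00206993  0.15864881]
 [ 0.02351007  0.0035107   0.16262209]]
208 [-0.0048 -0.0018  0.2833] [230 230 224]
214 [ 0.0257 -0.0016  0.1629] [114 116 113]
220 [ 0.0237 -0.0016  0.1601] [97 77 67]
226 [ 0.0215 -0.0016  0.158 ] [194 131 102]
232 [ 0.0186 -0.0016  0.158 ] [172 116  91]
238 [ 0.0157 -0.0016  0.1579] [165 111  88]
244 [ 0.0128 -0.0016  0.1578] [163 109  86]
250 [ 0.0098 -0.0016  0.1579] [130  89  71]
256 [ 0.0065 -0.0016  0.1583] [52 49 45]
262 [ 0.0036 -0.0016  0.158 ] [44 43 41]
268 [ 0.0004 -0.0016  0.1582] [41 40 38]
274 [-0.0026 -0.0016  0.158 ] [38 37 35]
280 [-0.0058 -0.0016  0.158 ] [36 35 34]
286 [-0.0088 -0.0016  0.1576] [34 33 31]
292 [-0.0126 -0.0016  0.1585] [33 33 32]
298 [-0.0156 -0.0016  0.158 ] [31 31 30]
304 [-0.0191 -0.0016  0.1581] [30 30 29]
310 [-0.0222 -0.0016  0.1577] [30 30 30]
316 [-0.1006 -0.0018  0.2639] [105 105 100]
```

```bash
python3 -m creep '[[[-0.143,0.657,0],0.46,0],[[-0.143,0.657,0],0.46,0],[[-0.143,0.657,0],0.46,0],[[-0.143,0.657,0],0.46,0],[[-0.143,0.657,0],0.46,0],[[-0.143,0.657,0],0.46,0],[[-0.143,0.657,0],0.46,0],[[-0.143,0.657,0],0.46,0],[[-0.143,0.657,0],0.46,0],[[-0.143,0.657,0.05],0.46,0],[[-0.143,0.657,0.1],0.46,0],[[-0.143,0.657,0.1],0.46,0],[[-0.143,0.657,0.1],0.46,0]]' && python3 - <<'E'
from h import *
from scipy.spatial.transform import Rotation as Ro
cap('wrist','w4');o=get_obs();R=Ro.from_rotvec(o['tool_rot']).as_matrix();print(o['ee_pos'],o['tool_rot'],np.degrees(np.arctan2(R[1,0],R[0,0])))
cv2.imwrite('pics/w4c.png',cv2.resize(cv2.imread('pics/w4.png')[60:330,160:480],None,fx=2,fy=2))
E
```

```text
time: 5.13
ee_pos: [0.4945, -0.1663, 0.2366]
tool_rot: [-3.125, 0.306, 0.005]
wrist_force: [0.5, -0.3, 1.1]
finger_gap: 0.142
finger_force: 58.9
[ 0.49493294 -0.16635541  0.23792511] [-3.12617604e+00  3.05652711e-01  1.76743805e-03] -11.168343671361306
```

View pics/w4c.png

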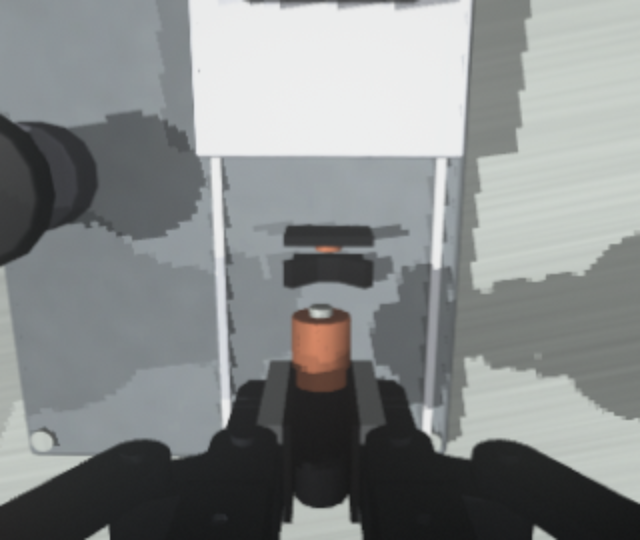

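The cell is just above the cradle and aligned with it. The +x saddle is at (328,270) in the crop and the stop at (328,237). I'll compute the residual offset in the tool frame.

```bash
python3 - <<'E'
from h import *
from scipy.spatial.transform import Rotation as Ro
m=load('w4');o=get_obs();R=Ro.from_rotvec(o['tool_rot']).as_matrix()
W=cloud(m);X=(W-o['ee_pos'])@R;p=m['p'].astype(int)
def px(c0,c1,r0,r1):
    s=np.s_[60+r0//2:60+r1//2,160+c0//2:160+c1//2];k=(p[s].max(2)<75);q=X[s][k];z=W[s][k][:,2]
    k=z>.0225; q=q[k];print(len(q),np.percentile(q,[2,50,98],axis=0).round(4).tolist(),np.percentile(z[k],[5,50,95]))
px(260,400,250,292); px(260,400,220,250)
k=(p[...,0]-p[...,2]>40);k[:205]=0;k[258:]=0;k[:,:300]=0;k[:,340:]=0
print('cop',np.nanpercentile(X[k],[2,50,98],axis=0).round(4).tolist())
E
```

```text
473 [[0.0179, -0.0125, 0.2077], [0.0218, 0.0009, 0.2112], [0.0253, 0.0137, 0.2153]] [0.02275277 0.02666376 0.02972482]
346 [[0.0318, -0.0115, 0.2016], [0.0339, 0.0008, 0.2034], [0.0343, 0.0129, 0.2141]] [0.02407605 0.03452168 0.03600956]
cop [[0.0065, -0.0081, 0.1601], [0.0155, -0.0015, 0.1617], [0.0216, 0.0046, 0.1657]]
```

```bash
python3 -m creep '[[[0.005,0.005,0],0,0],[[0.005,0.005,0.02],0,0],[[0.005,0.005,0.04],0,0],[[0.005,0.005,0.06],0,0],[[0.005,0.005,0.07],0,0],[[0.005,0.005,0.076],0,0],[[0.005,0.005,0.08],0,0],[[0.005,0.005,0.08],0,0],[[0.005,0.005,0.08],0,0]]'
```

```text
time: 5.93
ee_pos: [0.4969, -0.1695, 0.1979]
tool_rot: [-3.127, 0.306, -0.0]
wrist_force: [0.6, -0.1, -0.4]
finger_gap: 0.137
finger_force: 58.9
```

No contact yet. I'll creep down 2 mm at a time.

```bash
python3 -m creep '[[[0,0,0.002],0,0],[[0,0,0.004],0,0],[[0,0,0.004],0,0],[[0,0,0.004],0,0]]'; python3 -m creep '[[[0,0,0.002],0,0],[[0,0,0.003],0,0],[[0,0,0.003],0,0],[[0,0,0.003],0,0]]'
```

```text
time: 6.27
ee_pos: [0.497, -0.1693, 0.1962]
tool_rot: [-3.126, 0.306, -0.001]
wrist_force: [0.2, 2.8, 4.2]
finger_gap: 0.136
finger_force: 59.2
time: 6.6
ee_pos: [0.4971, -0.1693, 0.1958]
tool_rot: [-3.127, 0.306, -0.002]
wrist_force: [-7.9, 7.7, 24.8]
finger_gap: 0.14
finger_force: 61.5
```

```bash
python3 -m creep '[[[0,-0.002,-0.003],0,0],[[0,-0.002,-0.003],0,0],[[0,-0.002,-0.003],0,0]]' && python3 - <<'E'
from h import *
cap('wrist','w5')
cv2.imwrite('pics/w5c.png',cv2.resize(cv2.imread('pics/w5.png')[130:330,200:440],None,fx=3,fy=3))
E
```

```text
time: 6.85
ee_pos: [0.4971, -0.1685, 0.1959]
tool_rot: [3.127, -0.306, 0.001]
wrist_force: [-1.4, 1.2, 7.1]
finger_gap: 0.142
finger_force: 59.4
```

View pics/w5c.png

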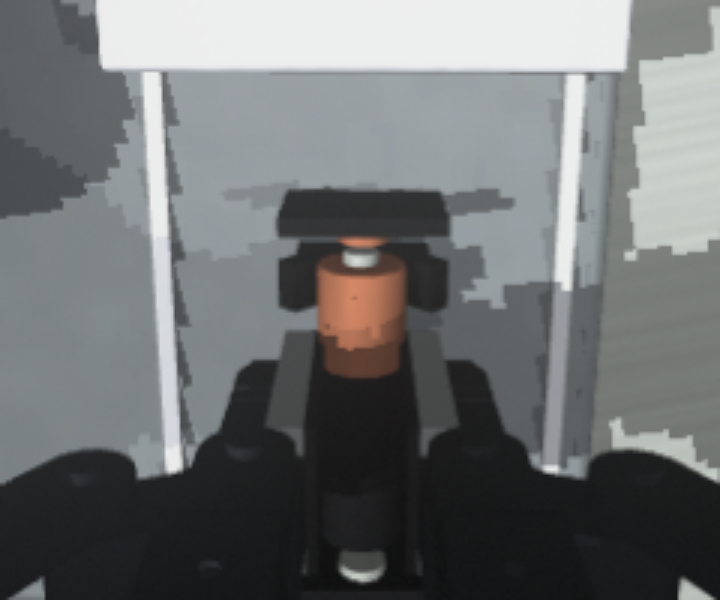

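The cell lies centred in the saddles at (362,320) in the crop, between the copper contact at (362,240) and the rear stop at (362,565). I'll release and rise.

```bash
python3 -m creep '[[[0,0,0],0,0.2],[[0,0,0],0,0.3],[[0,0,0],0,0.4],[[0,0,0],0,0.4],[[0,0,0],0,0.4],[[0,0,0],0,0.4],[[0,0,-0.03],0,0.4],[[0,0,-0.07],0,0.4],[[0,0,-0.14],0,0.4],[[0,0,-0.17],0,0.4],[[0,0,-0.17],0,0.4],[[0,0,-0.17],0,0.4]]' && python3 - <<'E'
from h import *
from scipy.spatial.transform import Rotation as Ro
cap('wrist','w6');o=get_obs();R=Ro.from_rotvec(o['tool_rot']).as_matrix();print(o['ee_pos'],o['tool_rot'])
cv2.imwrite('pics/w6c.png',cv2.resize(cv2.imread('pics/w6.png')[0:270,160:480],None,fx=2,fy=2))
E
```

```text
time: 7.9
ee_pos: [0.4971, -0.1685, 0.2813]
tool_rot: [3.126, -0.306, 0.002]
wrist_force: [0.3, -0.9, -0.3]
finger_gap: 0.402
finger_force: 0.0
[ 0.49687274 -0.16838471  0.28026179] [-3.12645992e+00  3.06153777e-01  3.46641758e-04]
```

View pics/w6c.png

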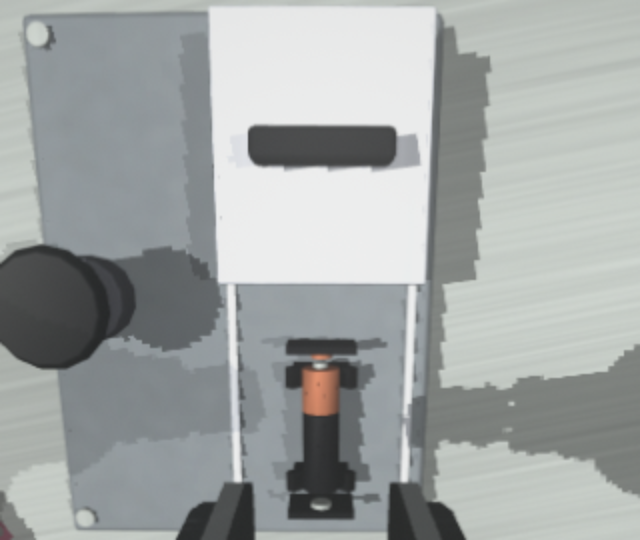

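The cell is seated and copper-forward, at (320,440) in the crop, and the rib is at (322,146). Next I'll go beyond the rib with the fingers shut and lower.

```bash
python3 -m creep '[[[0.07,0,0],0,0],[[0.14,0,0],0,0],[[0.2,0,0],0,0],[[0.256,0,0],0,0],[[0.256,0,0],0,0],[[0.256,0,0.03],0,0],[[0.256,0,0.06],0,0],[[0.256,0,0.09],0,0],[[0.256,0,0.106],0,0],[[0.256,0,0.112],0,0],[[0.256,0,0.112],0,0],[[0.256,0,0.112],0,0]]'
```

```text
time: 8.95
ee_pos: [0.6226, -0.1933, 0.2251]
tool_rot: [3.127, -0.306, 0.0]
wrist_force: [-0.4, 0.0, 0.4]
finger_gap: -0.004
finger_force: 0.0
```

Clear of contact. I'll push 90 mm towards shut.

```bash
python3 -m creep '[[[-0.01,0,0],0,0],[[-0.02,0,0],0,0],[[-0.03,0,0],0,0],[[-0.04,0,0],0,0],[[-0.05,0,0],0,0],[[-0.065,0,0],0,0],[[-0.08,0,0],0,0],[[-0.095,0,0],0,0],[[-0.11,0,0],0,0],[[-0.125,0,0],0,0],[[-0.14,0,0],0,0],[[-0.155,0,0],0,0],[[-0.17,0,0],0,0],[[-0.18,0,0],0,0],[[-0.19,0,0],0,0],[[-0.2,0,0],0,0],[[-0.2,0,0],0,0]]'; python3 -m creep '[[[-0.005,0,0],0,0],[[-0.01,0,0],0,0],[[-0.01,0,0],0,0]]';python3 -m creep '[[[-0.004,0,0],0,0],[[-0.008,0,0],0,0],[[-0.008,0,0],0,0]]'
```

```text
time: 10.37
ee_pos: [0.5237, -0.1737, 0.2246]
tool_rot: [-3.126, 0.306, 0.001]
wrist_force: [-0.0, -0.9, -0.2]
finger_gap: 0.0
finger_force: 0.0
time: 10.62
ee_pos: [0.5193, -0.1729, 0.2247]
tool_rot: [-3.127, 0.306, 0.0]
wrist_force: [0.3, -0.3, -0.8]
finger_gap: 0.003
finger_force: 0.0
time: 10.87
ee_pos: [0.5154, -0.1721, 0.2246]
tool_rot: [-3.127, 0.306, 0.0]
wrist_force: [-0.0, -0.1, 0.8]
finger_gap: -0.003
finger_force: 0.0
```

```bash
python3 -m creep '[[[-0.004,0,0],0,0],[[-0.008,0,0],0,0],[[-0.008,0,0],0,0]]'; python3 -m creep '[[[-0.002,0,0],0,0],[[-0.004,0,0],0,0],[[-0.004,0,0],0,0]]'; python3 - <<'E'
from h import *
from scipy.spatial.transform import Rotation as Ro
cap('wrist','w7');q=cloud(load('w7')).reshape(-1,3)
c,s=np.cos(-.1955),np.sin(-.1955);d=q-[.4949,-.1670,0];bx=d[:,0]*c+d[:,1]*s;by=-d[:,0]*s+d[:,1]*c
for n,z0,z1,l in(('cover',.042,.049,60),('rib',.058,.066,25)):
    k=(q[:,2]>z0)&(q[:,2]<z1)&(abs(by)<l)&(abs(bx)<.15)&(abs(by)<.036); print(n,k.sum(),np.percentile(bx[k],[1,50,99]).round(4),np.percentile(by[k],[1,99]).round(4))
cap('top','t7');q=cloud(load('t7')).reshape(-1,3);d=q-[.4949,-.1670,0];bx=d[:,0]*c+d[:,1]*s;by=-d[:,0]*s+d[:,1]*c
k=(q[:,2]>.041)&(q[:,2]<.05)&(abs(by)<.036)&(abs(bx)<.15); print('top',k.sum(),np.percentile(bx[k],[1,50,99]).round(4))
E
```

```text
time: 11.12
ee_pos: [0.5114, -0.1713, 0.2247]
tool_rot: [-3.127, 0.306, 0.0]
wrist_force: [-0.1, -0.0, -0.2]
finger_gap: -0.004
finger_force: 0.0
time: 11.37
ee_pos: [0.5103, -0.1711, 0.2248]
tool_rot: [3.126, -0.306, 0.004]
wrist_force: [11.3, -1.8, -7.6]
finger_gap: -0.002
finger_force: 5.6
cover 8198 [-0.0361  0.0256  0.0417] [-0.0339  0.0342]
rib 348 [0.0037 0.026  0.027 ] [-0.0207  0.0209]
top 389 [-0.0405 -0.0184  0.0123]
```

The motion stalled with force exactly where 0 is expected, and the cover spans about ±42 mm around the cradle. One more nudge will confirm it, then I'll back off and lift.

```bash
python3 -m creep '[[[-0.002,0,0],0,0],[[-0.003,0,0],0,0],[[-0.003,0,0],0,0],[[-0.003,0,0],0,0]]'; python3 -m creep '[[[0.01,0,0],0,0],[[0.02,0,0],0,0],[[0.02,0,-0.03],0,0],[[0.02,0,-0.06],0,0],[[0.02,0,-0.09],0,0],[[0.02,0,-0.09],0,0]]'; python3 - <<'E'
from h import *
from scipy.spatial.transform import Rotation as Ro
cap('wrist','w8');q=cloud(load('w8')).reshape(-1,3)
c,s=np.cos(-.1955),np.sin(-.1955);d=q-[.4949,-.1670,0];bx=d[:,0]*c+d[:,1]*s;by=-d[:,0]*s+d[:,1]*c
for n,z0,z1 in(('cover',.042,.05),('rib',.057,.067)):
    k=(q[:,2]>z0)&(q[:,2]<z1)&(abs(by)<.036)&(abs(bx)<.15); print(n,k.sum(),np.percentile(bx[k],[1,50,99]).round(4))
o=get_obs();e=o['ee_pos'];R=Ro.from_rotvec(o['tool_rot']).as_matrix();print(e,'shift to plunger in tool',R.T@(np.array([.5609,-.0913,.26])-e))
k=(q[:,2]>.06)&(q[:,2]<.068)&(np.hypot(q[:,0]-.561,q[:,1]+.091)<.03);print('plunger',k.sum(),q[k].mean(0),np.median(q[k,2]))
cv2.imwrite('pics/w8.png',cv2.imread('pics/w8.png'))
E
```

```text
time: 11.8
ee_pos: [0.5096, -0.171, 0.225]
tool_rot: [3.126, -0.306, 0.008]
wrist_force: [22.0, -3.7, -12.9]
finger_gap: 0.001
finger_force: 11.1
time: 12.3
ee_pos: [0.5187, -0.1729, 0.2723]
tool_rot: [3.126, -0.306, 0.004]
wrist_force: [0.3, -0.4, 1.0]
finger_gap: -0.003
finger_force: 0.0
cover 6085 [-0.0205  0.0217  0.0418]
rib 55 [-0.0029  0.0029  0.0049]
[ 0.51843408 -0.17275485  0.27083662] shift to plunger in tool [ 0.02584461 -0.08814885  0.01084048]
plunger 2993 [ 0.56177157 -0.09311013  0.06402072] 0.06419672791176793
```

View pics/w8.png

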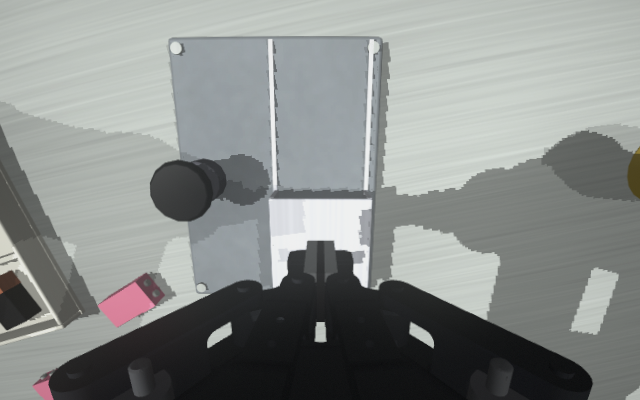

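The picture shows the cover shut: its far edge is at (320,195), 42 mm past the cradle centre, and the empty rails lie beyond it. The plunger is at (185,190). I'll go over the plunger now.

```bash
python3 -m creep '[[[0.052,-0.06,0],0,0],[[0.052,-0.12,0],0,0],[[0.052,-0.176,0],0,0],[[0.052,-0.176,0],0,0],[[0.052,-0.176,0.03],0,0],[[0.052,-0.176,0.052],0,0],[[0.052,-0.176,0.052],0,0],[[0.052,-0.176,0.052],0,0]]'; python3 -m creep '[[[0,0,0.008],0,0],[[0,0,0.016],0,0],[[0,0,0.024],0,0],[[0,0,0.032],0,0],[[0,0,0.04],0,0],[[0,0,0.046],0,0],[[0,0,0.046],0,0]]'
```

```text
time: 13.02
ee_pos: [0.5604, -0.0916, 0.2426]
tool_rot: [-3.126, 0.307, 0.004]
wrist_force: [-0.3, -0.3, 0.2]
finger_gap: 0.001
finger_force: 0.0
time: 13.6
ee_pos: [0.5608, -0.0916, 0.2205]
tool_rot: [3.126, -0.306, 0.001]
wrist_force: [0.9, -2.5, 7.0]
finger_gap: -0.002
finger_force: 3.5
```

```bash
python3 -m creep '[[[0,0,0.003],0,0],[[0,0,0.006],0,0],[[0,0,0.008],0,0],[[0,0,0.008],0,0]]'
```

```text
time: 13.93
ee_pos: [0.5609, -0.0916, 0.2182]
tool_rot: [3.126, -0.306, 0.003]
wrist_force: [-7.3, -0.4, 23.0]
finger_gap: -0.0
finger_force: 11.6
```

At the stop: 23 N, well above the 8 N spring. I'll hold 1.3 s, rise clear, and press again to the same pose.

```bash
python3 -m creep '[[[0,0,0],0,0],[[0,0,0],0,0],[[0,0,0],0,0],[[0,0,0],0,0],[[0,0,0],0,0],[[0,0,0],0,0],[[0,0,0],0,0],[[0,0,0],0,0],[[0,0,0],0,0],[[0,0,0],0,0],[[0,0,0],0,0],[[0,0,0],0,0],[[0,0,0],0,0],[[0,0,0],0,0],[[0,0,0],0,0],[[0,0,0],0,0]]'; python3 -m creep '[[[0,0,-0.02],0,0],[[0,0,-0.04],0,0],[[0,0,-0.06],0,0],[[0,0,-0.08],0,0],[[0,0,-0.08],0,0],[[0,0,-0.08],0,0],[[0,0,-0.08],0,0],[[0,0,-0.08],0,0]]'; python3 - <<'E'
from h import *
cap('top','t8');q=cloud(load('t8')).reshape(-1,3)
k=(q[:,2]>.035)&(np.hypot(q[:,0]-.561,q[:,1]+.091)<.018);print(k.sum(),np.percentile(q[k,2],[5,20,50]) if k.any() else '')
E
python3 -m creep '[[[0,0,0.02],0,0],[[0,0,0.035],0,0],[[0,0,0.045],0,0],[[0,0,0.055],0,0],[[0,0,0.065],0,0],[[0,0,0.073],0,0],[[0,0,0.08],0,0],[[0,0,0.08],0,0]]'
```

```text
time: 15.27
ee_pos: [0.5609, -0.0916, 0.2182]
tool_rot: [3.126, -0.306, 0.003]
wrist_force: [-6.6, -1.3, 23.4]
finger_gap: 0.002
finger_force: 11.9
time: 15.93
ee_pos: [0.5605, -0.0913, 0.256]
tool_rot: [-3.126, 0.306, 0.002]
wrist_force: [0.2, -0.1, 0.2]
finger_gap: 0.003
finger_force: 0.0
355 [0.06201104 0.45338428 0.45568741]
time: 16.65
ee_pos: [0.5606, -0.0913, 0.2181]
tool_rot: [3.127, -0.306, -0.0]
wrist_force: [-13.0, 3.5, 27.4]
finger_gap: 0.001
finger_force: 13.6
```

The head came back up to 62–63 mm, and the second press is at its stop. I'll hold it, rise, move well clear and check.

```bash
python3 -m creep '[[[0,0,0],0,0],[[0,0,0],0,0],[[0,0,0],0,0],[[0,0,0],0,0],[[0,0,0],0,0],[[0,0,0],0,0],[[0,0,0],0,0],[[0,0,0],0,0],[[0,0,0],0,0],[[0,0,0],0,0],[[0,0,0],0,0],[[0,0,0],0,0],[[0,0,0],0,0],[[0,0,0],0,0],[[0,0,0],0,0],[[0,0,0],0,0]]'; python3 -m creep '[[[0,0,-0.02],0,0],[[0,0,-0.04],0,0],[[0,0,-0.08],0,0],[[0,0,-0.14],0,0],[[-0.06,0,-0.2],0,0],[[-0.12,0,-0.26],0,0],[[-0.16,0,-0.28],0,0],[[-0.16,0,-0.28],0,0],[[-0.16,0,-0.28],0,0],[[-0.16,0,-0.28],0,0]]'; python3 - <<'E'
from h import *
cap('wrist','w9');q=cloud(load('w9')).reshape(-1,3)
k=(q[:,2]>.03)&(q[:,2]<.07)&(np.hypot(q[:,0]-.561,q[:,1]+.091)<.015);print('plunger',k.sum(),np.median(q[k,2]) if k.any() else '')
c,s=np.cos(-.1955),np.sin(-.1955);d=q-[.4949,-.1670,0];bx=d[:,0]*c+d[:,1]*s;by=-d[:,0]*s+d[:,1]*c
for n,z0,z1 in(('cover',.042,.05),('rib',.057,.067)):
    k=(q[:,2]>z0)&(q[:,2]<z1)&(abs(by)<.036)&(abs(bx)<.15); print(n,k.sum(),np.percentile(bx[k],[1,50,99]).round(4) if k.any() else '')
E
```

```text
time: 17.98
ee_pos: [0.5606, -0.0913, 0.2181]
tool_rot: [3.127, -0.306, 0.001]
wrist_force: [-13.6, 2.8, 29.2]
finger_gap: -0.003
finger_force: 14.6
time: 18.82
ee_pos: [0.4825, -0.0759, 0.3562]
tool_rot: [-3.126, 0.306, 0.0]
wrist_force: [-0.3, 0.1, -0.1]
finger_gap: 0.001
finger_force: 0.0
plunger 1070 0.06423335081521393
cover 6071 [-0.041   0.0066  0.0413]
rib 580 [-0.0051  0.0005  0.0048]
```

The cover is centred at 0 (±41 mm, rib at 0.5 mm), the plunger is up at 64 mm, and the robot is clear. Handing in.

```bash
python3 -c "
from station import *
print(hand_in())"
```

```text
the job is handed in; nothing more can be done
None
```

The job is handed in at about 19 s on the robot clock: the slim cell is in the cradle with its copper end towards the cover, the cover is fully shut, and the plunger was held at its stop for over a second twice and is back up; no verdict came back.

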